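# Build the test-sieve stack on the shaker

## Task

Make up the small sieve stack on the shaker for a grain-size test, piece by piece from the bottom up: first the receiving pan in the shaker's cup, then the fine sieve, then the coarse sieve, then the lid. Each piece must sit fully home, level, in the one below; leave the vial, brass weight and jars standing where they are.

Things in the scene. Friction and masses are not known exactly. Their poses are not given: they have to be found in the camera images.
- shaker: Sieve shaker, fixed: low round white housing 120 mm across, 38 mm high, with a round metal cup in the middle of its top: outside 56 mm, mouth 50 mm, rim 50 mm above the worktop, cup floor 39 mm. Origin: centre of the underside, z up; black dial at its -x side. The pan, fully home, has its origin 42 mm above this one.
- pan: Receiving pan: steel, smooth bare floor 11 mm up; round collar 56 mm across from 8 to 36 mm up (grip across it), wall 3, mouth 50 mm, 90 g. Lowest 8 mm: tapered spigot, 42 mm across at the foot, 47 at its top, that enters the mouth below until the collar rests on the rim. Origin: centre of the underside, z up. The fine sieve, home in it, has its origin 28 mm above.
- fine_sieve: Fine sieve: steel ring, dark woven mesh floor (3 mm squares) 25 mm up; collar 56 mm across from 8 to 36 mm up (grip across it), wall 3, mouth 50 mm, 90 g. Lowest 8 mm: tapered spigot, 42 mm across at the foot, 47 at its top, that enters the mouth below until the collar rests on the rim. Origin: centre of the underside, z up. The coarse sieve, home in it, has its origin 28 mm above.
- coarse_sieve: Coarse sieve: taller steel ring, floor a bright plate with 19 dark 7 mm holes, 32 mm up; collar 56 mm across from 8 to 44 mm up (grip across it), wall 3, mouth 50 mm, 100 g. Lowest 8 mm: tapered spigot, 42 mm across at the foot, 47 at its top, that enters the mouth below until the collar rests on the rim. Origin: centre of the underside, z up. The lid, home in it, has its origin 36 mm above.
- sieve_lid: Lid: flat steel disc 56 mm across, from 8 to 14 mm up, with an upright black cylindrical knob 18 mm across in its middle, from 14 to 41 mm up (grip the knob); 80 g. Lowest 8 mm: tapered spigot, 42 mm across at the foot, 47 at its top, that enters the mouth below until the collar rests on the rim. Origin: centre of the underside, z up.
- vial: Bystander: small glass vial with white cap, 21 mm across, 45 mm high, loose. Origin: centre of the underside, z up.
- weight: Bystander: brass weight with a knob, 25 mm across, 41 mm high, loose. Origin: centre of the underside, z up.
- jar_left: Bystander: small jar with mint-green cap, 47 mm across, 83 mm high, loose, the one on the robot's left. Origin: centre of the underside, z up.
- jar_right: Bystander: small jar with mint-green cap, 47 mm across, 83 mm high, loose, the one on the robot's right. Origin: centre of the underside, z up.
There are look-alikes about, which are no part of the job. What is shaped like the sieve_lid but brown or red is not meant.

How it is judged:
By the outcome, as a careful person would: the job done as asked, in the order asked, and still so for the second after the job is handed in, with the robot touching nothing.
It also fails if it takes over 115 s, if anything falls off the work surface, if the arm or the gripper's body presses on something with over 40 N, if the wrist force passes 120 N, or if a joint passes its speed limit or range.

## Robot

A 7-joint arm with a two-finger parallel gripper is mounted at the origin on a cart in front of the work surface, level with it; the furniture and walls round the work are solid. World frame = base frame: x ahead of the robot, y to its left, z up, the work surface at z = 0. Lengths are in m, angles in rad, forces in N, time in s.
With the tool pointing down it reaches from about 0.35 to 0.9 m from the base axis. Payload 8.1 kg.
Tool frame: the origin (TCP) lies at the centre of the arm's flange, where the gripper is bolted on; the fingertips stand 178 mm ahead of it and the grasp point (between the pads) lies 159 mm ahead of it; z points along the fingers, y is the direction in which the jaws open and shut (so a half turn about z gives the same grasp; the last joint's range is limited). The gripper opens to 92 mm and grips with 3 to 60 N. Pads are 19 mm wide; open, the fingers measure 130 mm over their backs; the gripper's body (75 mm by 190 mm) begins 47 mm behind the grasp point.
Start: joints at [-1.253, 0.434, 0.025, 1.573, -0.012, 1.134, -0.075], TCP at [0.255, 0.57, 0.405] pointing down, gripper open.
Joint ranges: [-2.62, 2.62], [-0.44, 2.09], [-1.27, 1.32], [0.08, 2.57], [-1.32, 4.46], [0.12, 2], [-2.74, 2.74]. Speed limits (rad/s): [2.22, 2.22, 3.01, 3.01, 3.14, 3.14, 3.14].

## Interface

Orientations are given as a rotation vector (axis times angle).
In Python, from cell import arm gives the robot as it stands. The module is installed in compiled form; this text tells all that it offers.
- The arm moves only by the tool move_arm, never from a script. Its argument "steps" is a list of rows, each a list of 4 numbers: the shift along the tool's x, y, z in mm, then the turn about the tool's z in rad. In form: [[x, y, z, twist], ...]. A call has 1 to 20 rows; each row is the pose to reach, as a shift and turn from the pose commanded when the call began, along the tool's axes at that moment; what a row does not reach only later rows make up. A row lasts 1/8 s, in which the tool goes at most 62.5 mm and 10.7 degrees, less where a joint would pass 70% of its speed; a pose out of reach is approached as far as the arm can. A call with a gripper value outside its range is refused whole. "grip" is the finger opening in mm, from 0 to 91.8, set as the call begins (left out, the last holds). The fingers move at their own pace and stop on an object; "grip_force" is the grip in N (left out, the last holds). Time passes only in rows, so rows that repeat a pose let the fingers close. It gives the time, the measured TCP pose, the force and the opening at its end, in the units of the state.
- arm.observe(): the state, without advancing time (a new reading comes with each control period).
- arm.get_image(name): name is "side" or "top" or "wrist"; returns the picture (420x560x3 uint8, red, green, blue); there is no depth.
- arm.camera_info(name): a dict with "mtx" (3x3 intrinsics, pixels), "pose" (4x4, takes a point from camera to world coordinates); the wrist camera has in their place "T_tool_cam" (4x4, takes a point from camera to tool coordinates, whose origin is the TCP and whose axes are the flange's). Camera axes: x right, y down, z forward; pixel columns grow to the right and rows downward; lengths in m; the calibration is good to about 2 mm. A picture is of the moment at which its call begins: read the wrist's pose just before it. camera_info takes no time and is no camera call.
- arm.sign_off(): hands the job in, once; it reports no verdict.
The state is a dict: "clock": time; "joints": joint angles; "dq": joint speeds; "joint_efforts": joint torques, N m; "position": TCP position; "ee_rot": TCP orientation; "force": force on the tool from outside, world axes, zero at the start; "ft_torque": the same for the moment, N m; "width": opening from 0.0 (shut) to 1.0 (fully open).
Only numpy, scipy, OpenCV 4.12 (cv2) and the standard library are available. Lean on these libraries where they do the work, as an engineer would, in place of code of your own. Each camera call takes 0.05 s, during which the arm holds its last target.

## Working session

There is one attempt and no reset: what is moved stays moved. The work goes in short steps, Python scripts to look and compute and a tool call to move; the robot and the scene stay as the last step left them, time stands still between calls to the robot, and variables do not carry over. Pictures are saved under pics/ and viewed, and the job is handed in when it is done.

Besides the shell and the picture viewer there is one more tool, called after "Request:" as name(argument=value, ...), one argument or row to a line, values as JSON. move_arm: Moves the arm, as the interface text tells. Its arguments: {"type":"object","properties":{"steps":{"type":"array"},"grip":{"type":"number"},"grip_force":{"type":"number"}},"required":["steps"]}

```bash
mkdir -p pics; cat > h.py <<'E'
import numpy as np, cv2
from cell import arm
from scipy.spatial.transform import Rotation as R
np.set_printoptions(precision=4,suppress=True)
def save(n,img,crop=None,s=1):
    if crop: img=img[crop[1]:crop[3],crop[0]:crop[2]]
    if s!=1: img=cv2.resize(img,None,fx=s,fy=s,interpolation=cv2.INTER_CUBIC)
    cv2.imwrite('pics/'+n+'.png',img[:,:,::-1])
def ray(name,u,v,z,st=None):
    i=arm.camera_info(name)
    if name=='wrist':
        T=np.eye(4);T[:3,:3]=R.from_rotvec(st['ee_rot']).as_matrix();T[:3,3]=st['position'];P=T@np.array(i['T_tool_cam'])
    else: P=np.array(i['pose'])
    d=P[:3,:3]@np.linalg.solve(np.array(i['mtx']),[u,v,1.]);o=P[:3,3]
    return o+d*(z-o[2])/d[2]
E
python3 - <<'E'
from h import *
s=arm.observe();print(s)
for n in ['side','top','wrist']:
    im=arm.get_image(n);save(n+'0',im);np.save('pics/'+n+'0.npy',im);print(n,arm.camera_info(n))
E
```

```text
{'clock': 0.0, 'joints': array([-1.2526,  0.4353,  0.025 ,  1.5741, -0.0116,  1.134 , -0.0751]), 'dq': array([-0.0005,  0.0006, -0.0007, -0.0015, -0.0008, -0.0006, -0.0012]), 'joint_efforts': array([  0.0011, -66.785 ,   0.9855, -31.4478,  -0.0605,   0.0423,
         0.0001]), 'position': array([0.2552, 0.5703, 0.4039]), 'ee_rot': array([-0.6561, -3.0721,  0.0025]), 'force': array([-0.601 ,  0.0603,  1.1446]), 'ft_torque': array([ 0.0224, -0.0178,  0.0322]), 'width': 0.9973787386274098}
side {'mtx': array([[401.7076,   0.    , 283.5622],
       [  0.    , 401.7076, 209.995 ],
       [  0.    ,   0.    ,   1.    ]]), 'pose': array([[ 0.866 , -0.2438,  0.4365,  0.1634],
       [-0.4996, -0.4571,  0.7358, -0.7097],
       [ 0.0201, -0.8553, -0.5177,  0.5125],
       [ 0.    ,  0.    ,  0.    ,  1.    ]])}
top {'mtx': array([[529.9269,   0.    , 286.1622],
       [  0.    , 529.9269, 206.7294],
       [  0.    ,   0.    ,   1.    ]]), 'pose': array([[ 0.0236, -0.9979,  0.0599,  0.5136],
       [-0.9997, -0.0242, -0.0085, -0.0214],
       [ 0.0099, -0.0596, -0.9982,  1.3099],
       [ 0.    ,  0.    ,  0.    ,  1.    ]])}
wrist {'mtx': array([[292.252 ,   0.    , 281.9147],
       [  0.    , 292.252 , 212.0264],
       [  0.    ,   0.    ,   1.    ]]), 'T_tool_cam': array([[ 0.0007, -0.9645, -0.264 ,  0.0711],
       [ 1.    ,  0.001 , -0.001 ,  0.0006],
       [ 0.0012, -0.264 ,  0.9645,  0.0202],
       [ 0.    ,  0.    ,  0.    ,  1.    ]])}
```

View pics/top0.png

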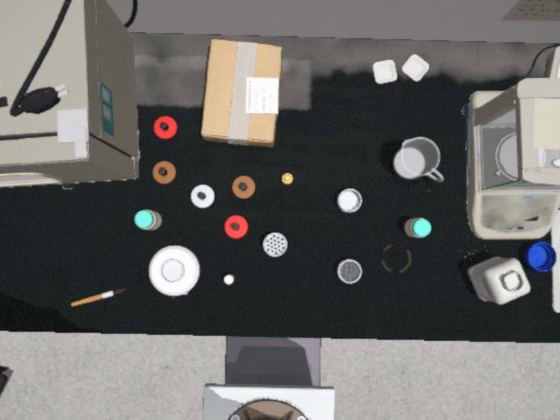

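View pics/side0.png

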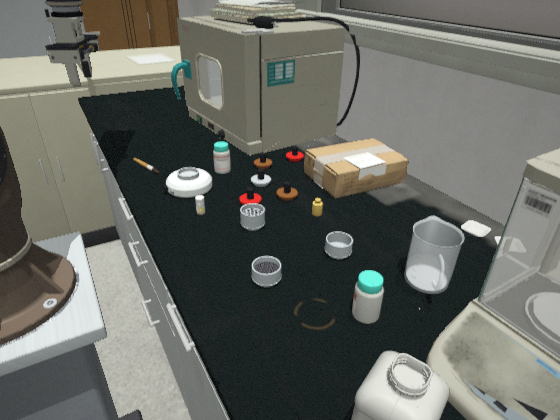

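View pics/wrist0.png

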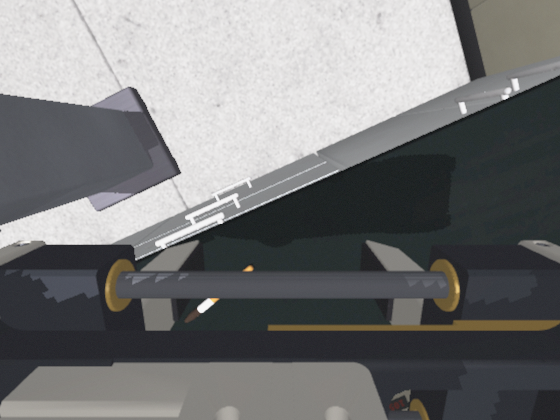

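The top view shows the shaker near (174,271), coarse sieve (275,245), fine sieve (349,271), pan (349,201) and the steel lid (203,196). I'll enlarge these.

```bash
python3 - <<'E'
from h import *
im=np.load('pics/top0.npy')
save('c1',im,(130,110,250,200+100),4) if 0 else None
save('cA',im,(130,170,250,305),4)
save('cB',im,(255,180,375,290),5)
E
```

```text
(no output)
```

View pics/cA.png

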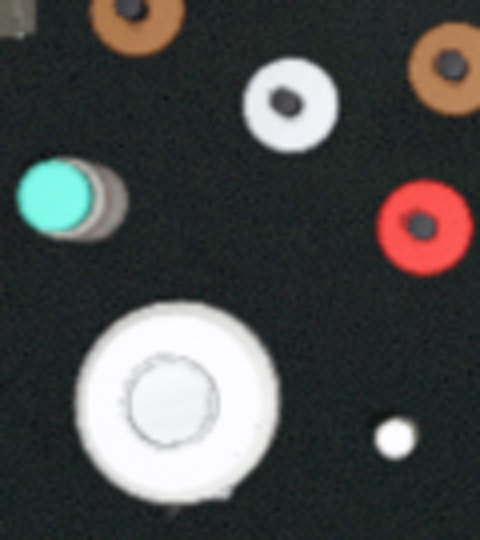

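View pics/cB.png

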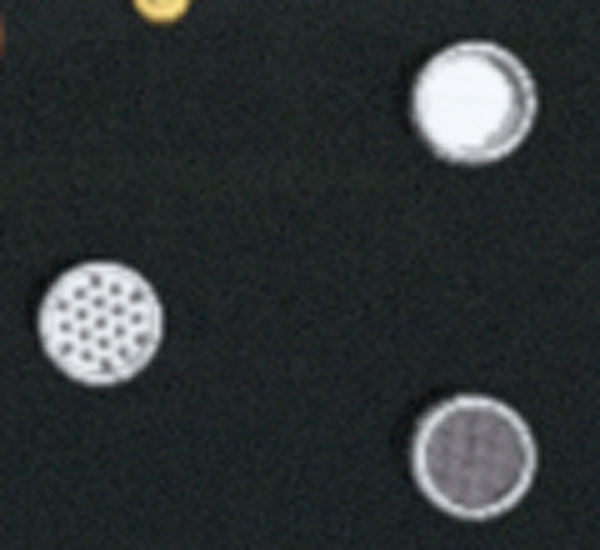

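```bash
cat >> h.py <<'E'
def plan(x,y,z,yaw=None,st=None):
    """grasp point target (world m) -> shift in tool axes mm; yaw = world angle of tool y (jaw) """
    st=st or arm.observe(); M=R.from_rotvec(st['ee_rot']).as_matrix()
    d=np.array([x,y,z])-(np.array(st['position'])+0.159*M[:,2])
    t=0
    cur=np.arctan2(M[1,1],M[0,1])
    if yaw is not None: t=-((yaw-cur+np.pi/2)%np.pi-np.pi/2)
    print('shift',M.T@d*1000,'twist',t,'jaw ang',cur,'tilt',M[:,2],'gp',st['position']+0.159*M[:,2])
E
python3 - <<'E'
from h import *
im=np.load('pics/top0.npy')
g=im.max(2)
for n,c,r,z in [('lid',(202,196),18,.014),('pan',(349,201),18,.036),('fine',(349,271),18,.036),('coarse',(275,245),18,.044)]:
    m=np.zeros_like(g);cv2.circle(m,c,r,255,-1);b=((g>110)&(m>0)).astype('uint8')
    cs,_=cv2.findContours(b,cv2.RETR_EXTERNAL,cv2.CHAIN_APPROX_NONE);k=max(cs,key=cv2.contourArea)
    (u,v),(a,bb),_=cv2.fitEllipse(k); print(n,u,v,a,bb,ray('top',u,v,z), 'diam',a/530*(1.31-z))
for n,u,v,z in [('cup',172.6,269.9,.05),('jl',144,219,.083),('jr',419,228,.083),('vial',229,279.5,.045),('weight',287.5,179,.041),('brown',244,187,.014),('brown2',164,172,.014),('red',236,227,.014),('mug',415,158,.05)]: print(n,ray('top',u,v,z))
plan(0.4,-.2,.2,0)
E
```

```text
lid 202.28221130371094 195.78005981445312 22.88287353515625 23.24030113220215 [0.6132 0.1735 0.014 ] diam 0.05595510207841981
pan 349.4555969238281 200.00161743164062 23.417922973632812 23.787599563598633 [ 0.61   -0.1846  0.036 ] diam 0.056291384657373975
fine 349.32904052734375 270.8804931640625 23.380355834960938 24.070951461791992 [ 0.4399 -0.1871  0.036 ] diam 0.056201081761774026
coarse 274.68756103515625 244.17906188964844 23.625829696655273 23.701854705810547 [ 0.4995 -0.007   0.044 ] diam 0.056434529048991655
cup [0.4334 0.2322 0.05  ]
jl [0.5508 0.2957 0.083 ]
jr [ 0.5452 -0.3411  0.083 ]
vial [0.4135 0.0991 0.045 ]
weight [ 0.6566 -0.0339  0.041 ]
brown [0.6373 0.0721 0.014 ]
brown2 [0.6694 0.2692 0.014 ]
red [0.5388 0.0888 0.014 ]
mug [ 0.7138 -0.3386  0.05  ]
shift [-446.7818 -643.7247   45.9593] twist 1.1499511070998811 jaw ang 1.1499511070998811 tilt [-0.0004 -0.0011 -1.    ] gp [0.2552 0.5701 0.2451]
```

```bash
cat >> h.py <<'E'
def proj(name,p,st=None):
    i=arm.camera_info(name)
    if name=='wrist':
        T=np.eye(4);T[:3,:3]=R.from_rotvec(st['ee_rot']).as_matrix();T[:3,3]=st['position'];P=T@np.array(i['T_tool_cam'])
    else: P=np.array(i['pose'])
    P=np.linalg.inv(P);p=np.asarray(p,float);q=p@P[:3,:3].T+P[:3,3];q=q@np.array(i['mtx']).T
    return q[...,:2]/q[...,2:]
def circ(x,y,z,d):
    a=np.linspace(0,2*np.pi,73);return np.c_[x+d/2*np.cos(a),y+d/2*np.sin(a),0*a+z]
def over(im,name,cs,n,crop,s,st=None):
    b=cv2.resize(im[crop[1]:crop[3],crop[0]:crop[2]],None,fx=s,fy=s,interpolation=cv2.INTER_CUBIC)
    for c in cs:
        q=(proj(name,circ(*c),st)-np.array(crop[:2])+.5)*s-.5
        cv2.polylines(b,[np.round(q*8).astype(np.int32)],True,(255,0,0),1,cv2.LINE_AA,3)
    cv2.imwrite('pics/'+n+'.png',b[:,:,::-1])
E
python3 - <<'E'
from h import *
im=np.load('pics/side0.npy')
over(im,'side',[(.4334,.2322,.05,.056),(.4334,.2322,.0,.12),(.6132,.1735,.014,.056),(.61,-.1846,.036,.056),(.4399,-.1871,.036,.056),(.4995,-.007,.044,.056)],'ov',(160,130,360,290),4)
E
```

```text
(no output)
```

View pics/ov.png

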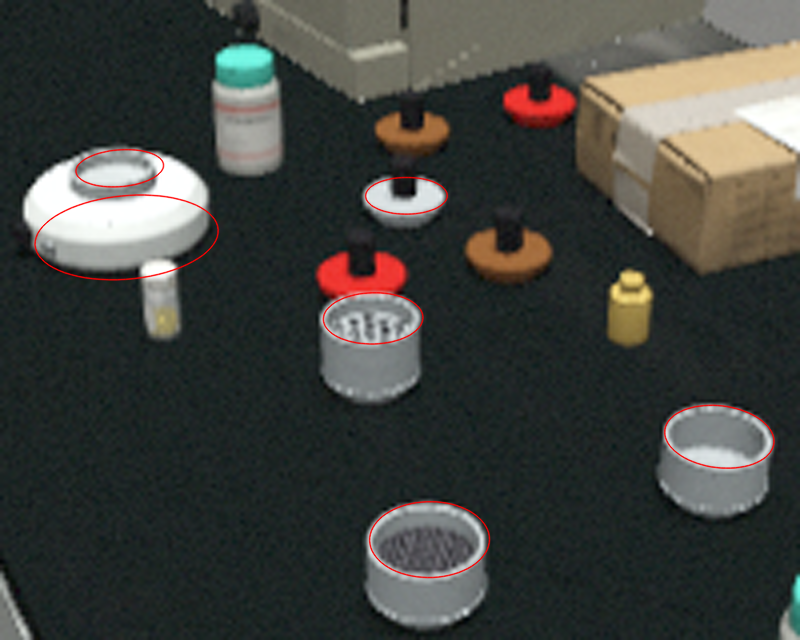

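Pieces agree between cameras; the cup overlay is off about 6 px (4x) to the right, so I look at the cup more closely.

```bash
python3 - <<'E'
from h import *
im=np.load('pics/top0.npy')
c=im[240:300,140:210].astype(float); c=np.clip((c-150)*2.4,0,255).astype('uint8')
save('cup',c,None,9)
im=np.load('pics/side0.npy');save('cups',im,(160,155,220,205),12)
E
```

```text
(no output)
```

View pics/cup.png

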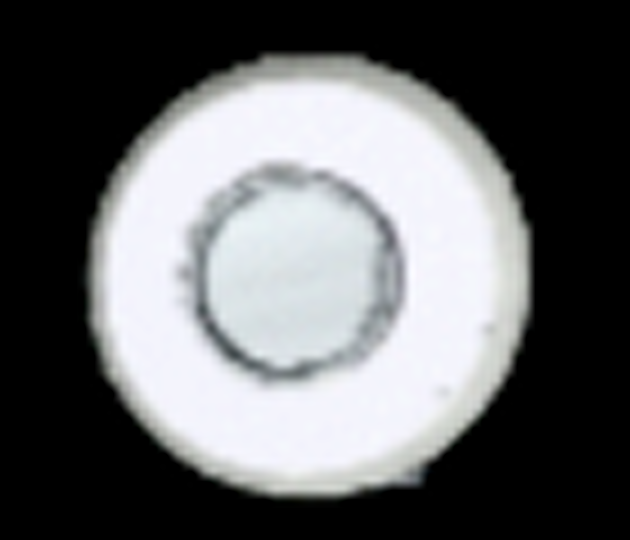

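View pics/cups.png

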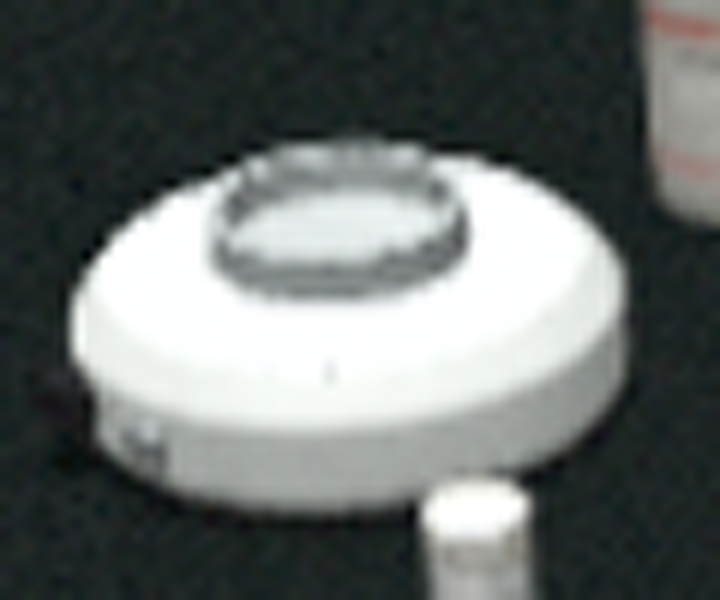

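```bash
python3 - <<'E'
from h import *
print(ray('top',171.9,269.7,.05),ray('top',174,270.1,.01),ray('top',174,270.1,.02))
im=np.load('pics/side0.npy')
over(im,'side',[(.434,.2362,.05,.056),(.434,.2362,.038,.056),(.434,.2362,.0,.12)],'ov1',(150,150,230,210),9)
im=np.load('pics/top0.npy')
over(im,'top',[(.434,.2345,.05,.056),(.434,.2345,.05,.05),(.434,.2345,.01,.12)],'ov2',(140,240,210,300),9)
plan(.61,-.1846,.12,0)
E
```

```text
[0.4338 0.2339 0.05  ] [0.4304 0.2369 0.01  ] [0.4311 0.2349 0.02  ]
shift [-632.156  -543.7835  125.8675] twist 1.1499511070998811 jaw ang 1.1499511070998811 tilt [-0.0004 -0.0011 -1.    ] gp [0.2552 0.5701 0.2451]
```

View pics/ov1.png

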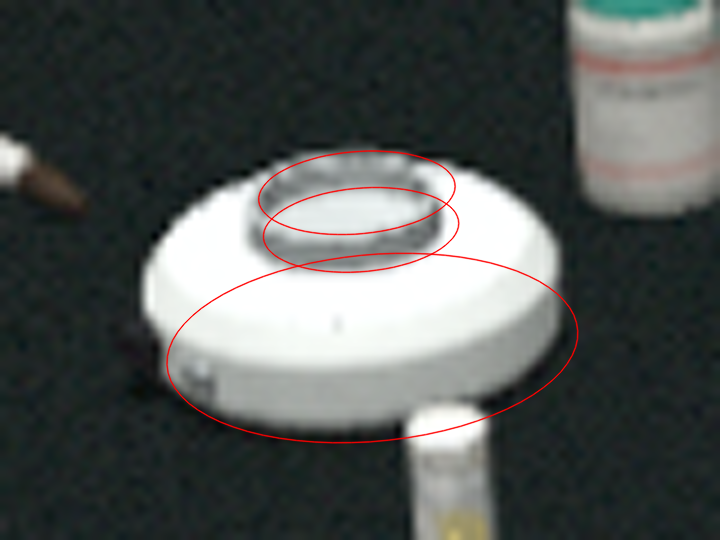

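View pics/ov2.png

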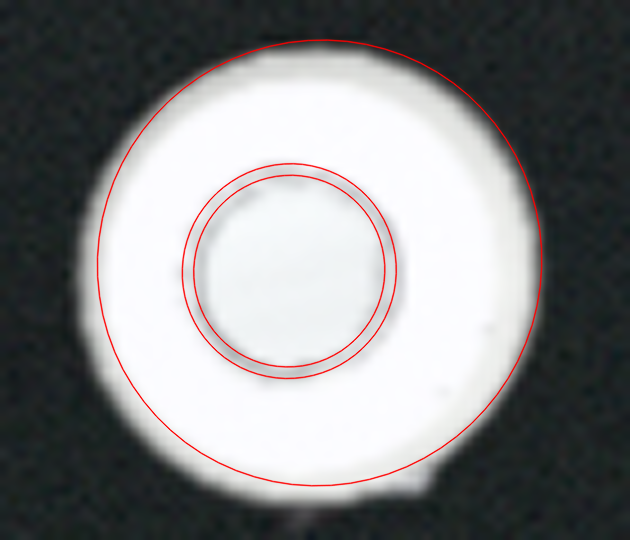

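```bash
python3 - <<'E'
from h import *
plan(.4315,.2355,.22,0)
E
```

```text
shift [-297.6203 -233.3796   25.4607] twist 1.1499511070998811 jaw ang 1.1499511070998811 tilt [-0.0004 -0.0011 -1.    ] gp [0.2552 0.5701 0.2451]
```

Request:
move_arm(
  steps=[
    [-50, -40, 4, 0.18],
    [-100, -80, 8, 0.36],
    [-150, -120, 13, 0.54],
    [-200, -157, 17, 0.72],
    [-250, -196, 21, 0.9],
    [-298, -233, 25, 1.08],
    [-298, -233, 25, 1.15],
    [-298, -233, 25, 1.15],
    [-298, -233, 25, 1.15],
  ],
  grip=80,
  grip_force=20,
)

```text
clock: 1.27
position: [0.4317, 0.237, 0.3796]
ee_rot: [-2.217, -2.225, 0.0]
force: [-1.5, 0.5, 0.3]
width: 0.871
```

```bash
python3 - <<'E'
from h import *
st=arm.observe();plan(.4315,.2355,.22,0,st)
im=arm.get_image('wrist');np.save('pics/w1.npy',im)
over(im,'wrist',[(.4315,.2355,.05,.056),(.4315,.2355,.05,.05),(.4315,.2355,.0,.12)],'w1',(0,0,560,420),1.4,st)
E
```

```text
shift [-1.5223 -0.1352  0.6458] twist 0.0033761481533129967 jaw ang 0.0033761481533129347 tilt [-0.0003  0.0002 -1.    ] gp [0.4316 0.237  0.2206]
```

View pics/w1.png

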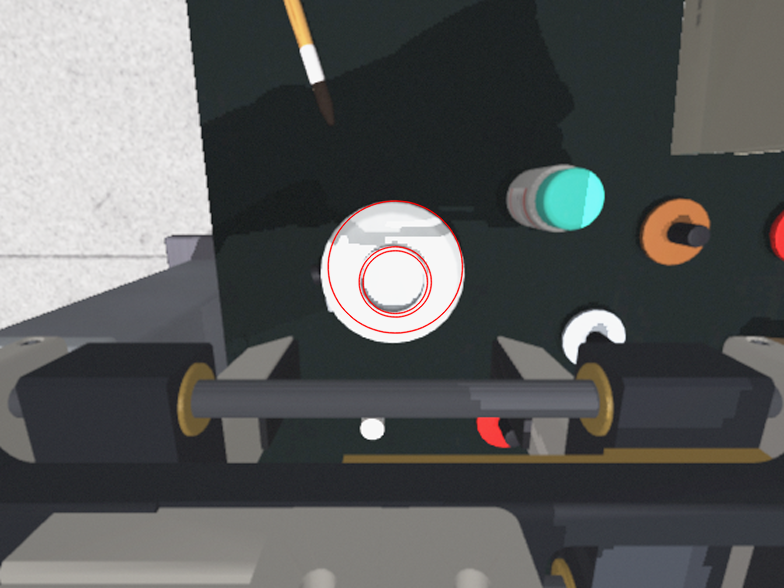

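```bash
python3 - <<'E'
from h import *
st=arm.observe();im=np.load('pics/w1.npy').astype(float);im=np.clip((im-130)*2,0,255).astype('uint8')
over(im,'wrist',[(.4315,.2355,.05,.056),(.4315,.2355,.05,.05)],'w1z',(225,140,335,250),7,st)
E
```

```text
(no output)
```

View pics/w1z.png

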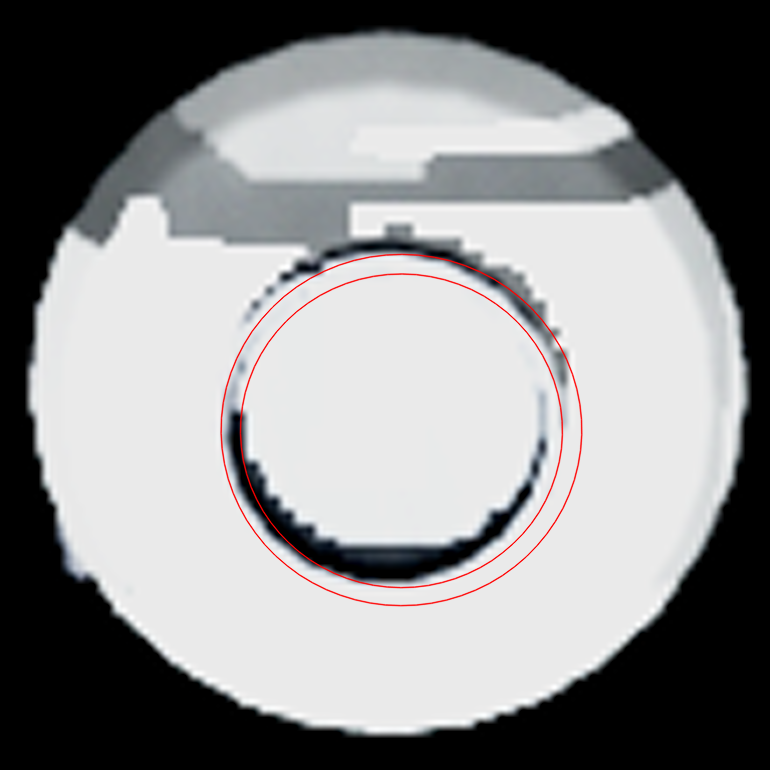

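```bash
python3 - <<'E'
from h import *
plan(.61,-.1846,.14,0)
E
```

```text
shift [-422.2924  177.009    80.5399] twist 0.0033161491894795336 jaw ang 0.0033161491894795267 tilt [-0.0002  0.0002 -1.    ] gp [0.4316 0.2371 0.2206]
```

Request:
move_arm(
  steps=[
    [-52, 22, 4, 0],
    [-105, 44, 8, 0],
    [-158, 66, 12, 0],
    [-211, 88, 16, 0],
    [-264, 110, 20, 0],
    [-317, 132, 24, 0],
    [-370, 154, 28, 0],
    [-422, 177, 30, 0],
    [-422, 177, 30, 0],
    [-422, 177, 30, 0],
    [-422, 177, 30, 0],
  ],
)

```text
clock: 2.7
position: [0.6093, -0.1839, 0.3496]
ee_rot: [-2.217, -2.224, -0.001]
force: [-0.5, 1.7, 0.8]
width: 0.869
```

```bash
python3 - <<'E'
from h import *
st=arm.observe();plan(.61,-.1846,.028,0,st)
im=arm.get_image('wrist');np.save('pics/w2.npy',im)
c=proj('wrist',np.array([.61,-.1846,.036]),st);print(c)
u,v=[int(k) for k in c]
over(im,'wrist',[(.61,-.1846,.036,.056),(.61,-.1846,.036,.05)],'w2',(u-55,v-55,u+55,v+55),7,st)
E
```

```text
shift [ -1.1281   0.756  162.628 ] twist 0.003111643446094492 jaw ang 0.0031116434460944837 tilt [-0.0002  0.0012 -1.    ] gp [ 0.6093 -0.1837  0.1906]
[282.6496 204.6087]
```

View pics/w2.png

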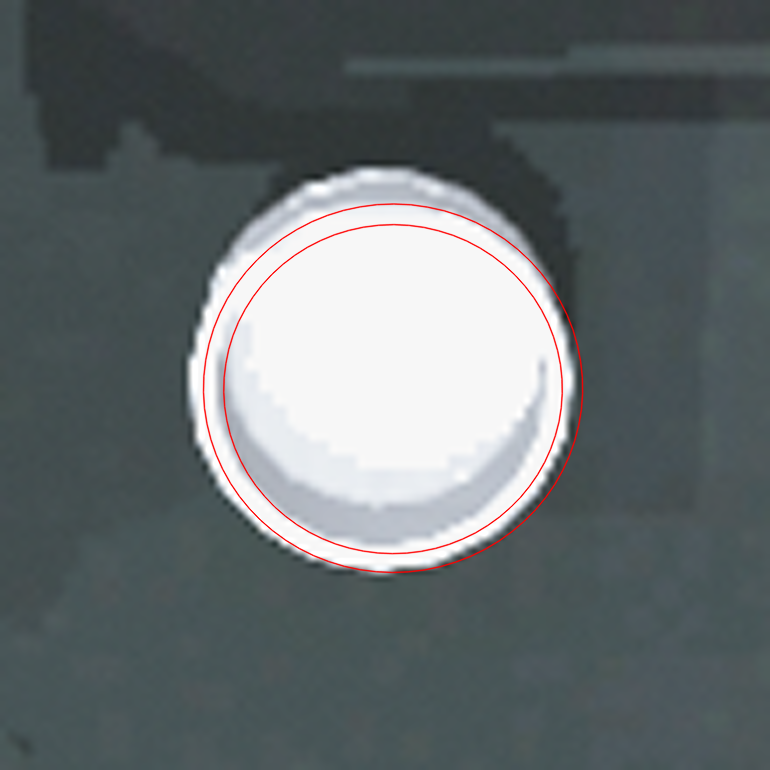

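Request:
move_arm(
  steps=[
    [0, 0, 45, 0],
    [0, 0, 90, 0],
    [0, 0, 130, 0],
    [0, 0, 150, 0],
    [0, 0, 162, 0],
    [0, 0, 162, 0],
  ],
)

```text
clock: 3.5
position: [0.6093, -0.1858, 0.188]
ee_rot: [2.221, 2.222, 0.0]
force: [-0.0, -0.4, 2.1]
width: 0.869
```

Request:
move_arm(
  steps=[
    [0, 0, 0, 0],
    [0, 0, 0, 0],
    [0, 0, 0, 0],
    [0, 0, 0, 0],
    [0, 0, 0, 0],
    [0, 0, 0, 0],
  ],
  grip=45,
)

```text
clock: 4.25
position: [0.6093, -0.1861, 0.1884]
ee_rot: [2.221, 2.221, 0.001]
force: [-1.2, -0.0, 6.5]
width: 0.601
```

```bash
python3 - <<'E'
from h import *
st=arm.observe();plan(.61,-.1846,.028,0,st);print(st['width']*91.8,st['force'])
E
```

```text
shift [1.451  0.6255 1.3913] twist -0.00019983582699856228 jaw ang -0.00019983582699865102 tilt [ 0.0008  0.     -1.    ] gp [ 0.6094 -0.1861  0.0294]
55.1900440977582 [-1.2341 -0.0423  6.5335]
```

Request:
move_arm(
  steps=[
    [0, 0, -20, 0],
    [0, 0, -60, 0],
    [0, 0, -110, 0],
    [0, 0, -150, 0],
    [0, 0, -150, 0],
  ],
)

```text
clock: 4.88
position: [0.6099, -0.1867, 0.3424]
ee_rot: [2.218, 2.217, 0.006]
force: [0.3, -0.1, -0.1]
width: 0.604
```

```bash
python3 - <<'E'
from h import *
st=arm.observe();plan(.4315,.234,.178,0,st);print(st['width']*91.8,st['force'])
im=arm.get_image('wrist');M=R.from_rotvec(st['ee_rot']).as_matrix()
g=st['position']+.159*M[:,2]
over(im,'wrist',[(g[0],g[1]+.001,g[2]+.008,.056),(g[0],g[1]+.001,g[2]+.008,.05)],'w3',(0,0,560,420),1.4,st)
c=proj('wrist',g+[0,0,.008],st);u,v=[int(k) for k in c];print(c)
E
```

```text
shift [ 420.8893 -179.6868    3.5667] twist -0.00038094840838498456 jaw ang -0.0003809484083849416 tilt [ 0.007  -0.0015 -1.    ] gp [ 0.611  -0.187   0.1835]
55.420385111606485 [ 0.323  -0.083  -0.0909]
[282.0435 281.1652]
```

View pics/w3.png

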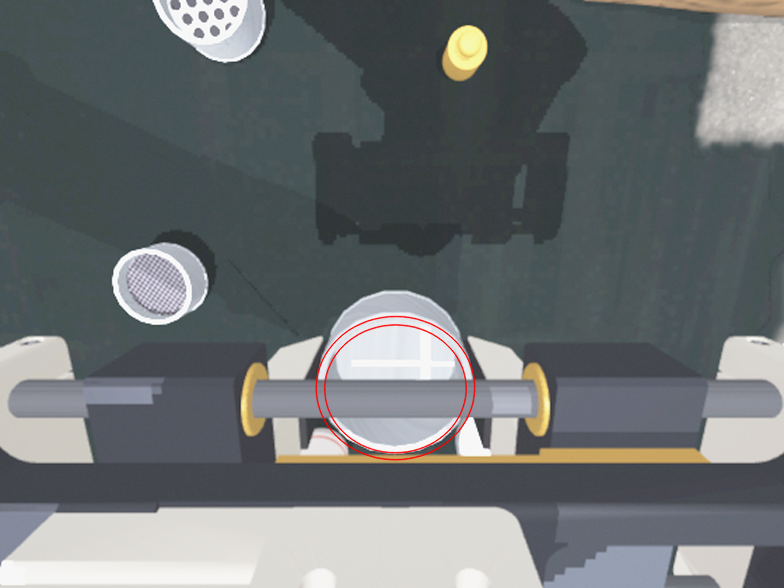

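```bash
python3 - <<'E'
from h import *
st=arm.observe();plan(.4315,.234,.178,0,st)
im=arm.get_image('wrist');np.save('pics/w4.npy',im);M=R.from_rotvec(st['ee_rot']).as_matrix()
g=st['position']+.159*M[:,2]
over(im,'wrist',[(g[0],g[1],g[2]+.008,.056),(g[0],g[1],g[2]+.008,.05)],'w4',(220,200,345,335),6,st)
E
```

```text
shift [ 420.2784 -178.4572    2.2456] twist -0.00011980216947149458 jaw ang -0.00011980216947156704 tilt [ 0.0037 -0.0006 -1.    ] gp [ 0.6099 -0.1863  0.1811]
```

View pics/w4.png

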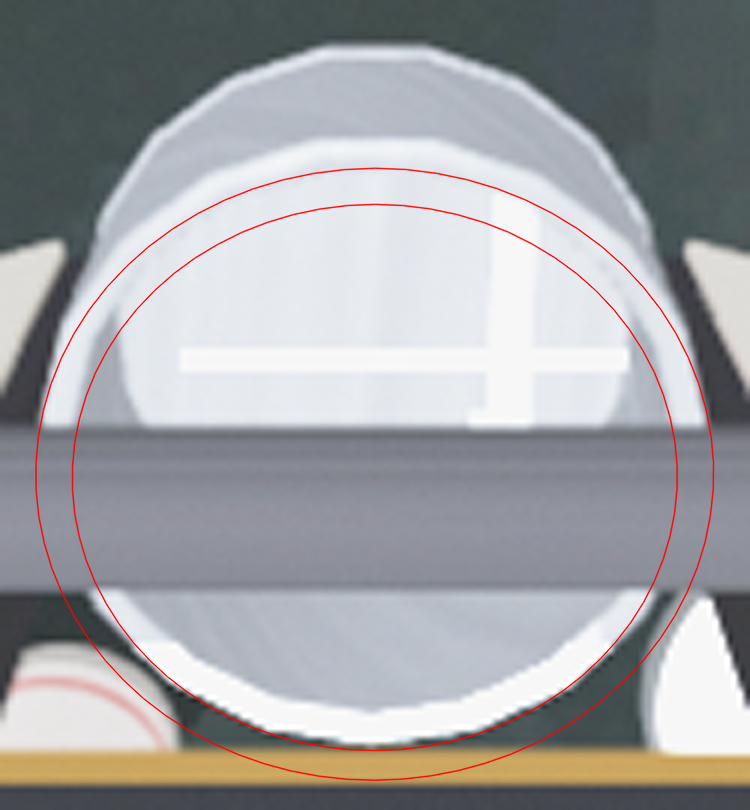

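Request:
move_arm(
  steps=[
    [50, -21, 0, 0],
    [100, -43, 0, 0],
    [150, -64, 0, 0],
    [200, -85, 0, 0],
    [250, -107, 0, 0],
    [300, -128, 0, 0],
    [350, -149, 0, 0],
    [395, -168, 10, 0],
    [420, -179.5, 30, 0],
    [420, -179.5, 60, 0],
    [420, -179.5, 75, 0],
    [420, -179.5, 75, 0],
  ],
)

```text
clock: 6.48
position: [0.4293, 0.2333, 0.2617]
ee_rot: [-2.223, -2.22, 0.005]
force: [0.5, -0.4, -0.6]
width: 0.602
```

```bash
python3 - <<'E'
from h import *
st=arm.observe();plan(.4303,.234,.0714,0,st);print(st['width']*91.8,st['force'])
E
```

```text
shift [ 1.1133  1.3956 31.2636] twist -0.0010975024666064481 jaw ang -0.0010975024666063902 tilt [-0.0023 -0.0022 -1.    ] gp [0.429  0.233  0.1027]
55.23156064670361 [ 0.5448 -0.3639 -0.6418]
```

Request:
move_arm(
  steps=[
    [0, 1, 10, 0],
    [0, 1, 10, 0],
    [0, 1, 10, 0],
    [0, 1, 10, 0],
  ],
)

```text
clock: 6.98
position: [0.4308, 0.2341, 0.2531]
ee_rot: [2.222, 2.221, 0.001]
force: [0.1, 0.4, -0.7]
width: 0.604
```

```bash
python3 - <<'E'
from h import *
st=arm.observe();plan(.4303,.234,.0714,0,st);print(st['width']*91.8,st['force'])
save('s1',arm.get_image('side'),(140,90,260,230),5)
E
```

```text
shift [-0.1594 -0.5881 22.7101] twist -0.00024498205485423696 jaw ang -0.0002449820548543282 tilt [ 0.0006  0.0005 -1.    ] gp [0.4309 0.2341 0.0941]
55.44447008675915 [ 0.0926  0.3574 -0.7098]
```

View pics/s1.png

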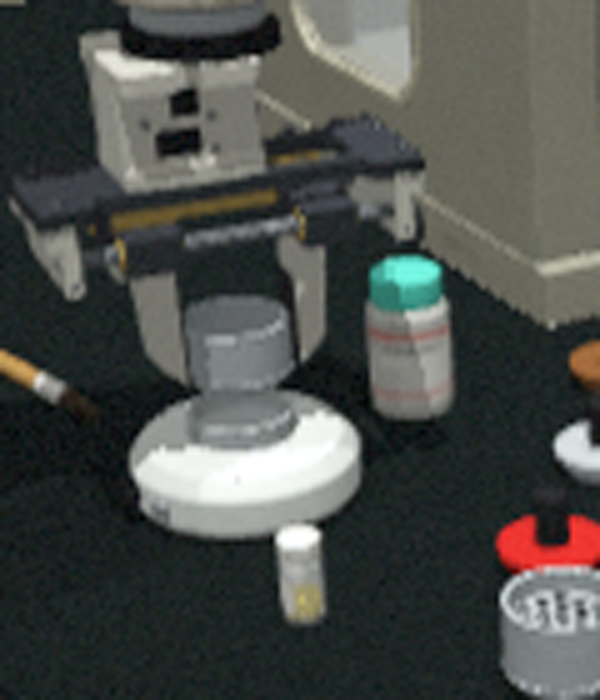

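Request:
move_arm(
  steps=[
    [0, -0.5, 6, 0],
    [0, -0.5, 12, 0],
    [0, -0.5, 16, 0],
    [0, -0.5, 19, 0],
    [0, -0.5, 21, 0],
    [0, -0.5, 22, 0],
    [0, -0.5, 22, 0],
  ],
)

```text
clock: 7.9
position: [0.4302, 0.2341, 0.2308]
ee_rot: [-2.222, -2.221, -0.0]
force: [-0.2, -0.9, -0.8]
width: 0.602
```

```bash
python3 - <<'E'
from h import *
st=arm.observe();plan(.4303,.234,.0714,0,st);print(st['width']*91.8,st['force'])
save('s2',arm.get_image('side'),(140,90,260,230),5)
E
```

```text
shift [-0.0764  0.1297  0.3655] twist -5.8476822334618817e-05 jaw ang -5.84768223347227e-05 tilt [ 0.0001  0.0001 -1.    ] gp [0.4302 0.2341 0.0718]
55.270720989697736 [-0.2221 -0.9332 -0.8274]
```

View pics/s2.png

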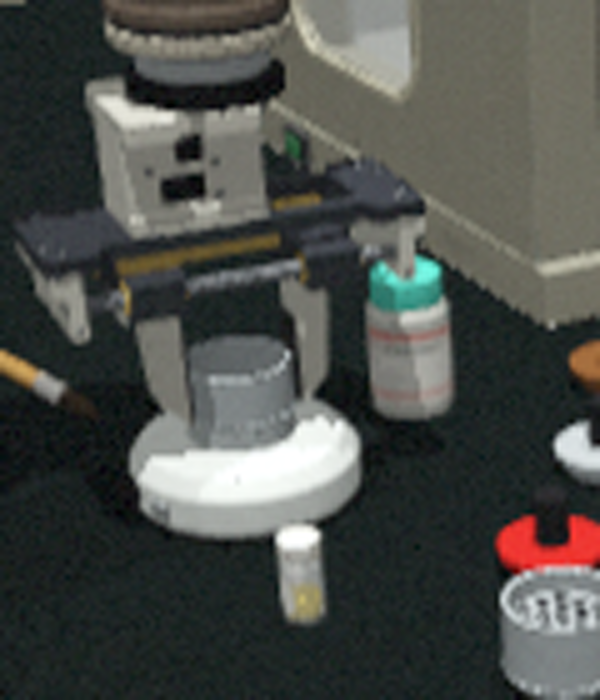

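Request:
move_arm(
  steps=[
    [0, 0, 0.5, 0],
    [0, 0, 1, 0],
    [0, 0, 1.5, 0],
    [0, 0, 1.5, 0],
  ],
)

```text
clock: 8.45
position: [0.4302, 0.234, 0.2302]
ee_rot: [-2.221, -2.221, -0.001]
force: [-3.7, -1.9, 15.5]
width: 0.604
```

Request:
move_arm(
  steps=[
    [0, 0, 0, 0],
    [0, 0, 0, 0],
    [0, 0, 0, 0],
    [0, 0, 0, 0],
  ],
  grip=76,
)

```text
clock: 8.95
position: [0.4301, 0.2341, 0.2291]
ee_rot: [2.221, 2.221, -0.0]
force: [-0.6, -1.0, 0.6]
width: 0.827
```

Request:
move_arm(
  steps=[
    [0, 0, -20, 0],
    [0, 0, -60, 0],
    [0, 0, -110, 0],
    [0, 0, -150, 0],
    [0, 0, -150, 0],
    [0, 0, -150, 0],
    [0, 0, -150, 0],
  ],
)

```text
clock: 9.82
position: [0.4297, 0.2339, 0.378]
ee_rot: [-2.221, -2.221, 0.004]
force: [-0.1, -0.0, -0.2]
width: 0.827
```

```bash
python3 - <<'E'
from h import *
st=arm.observe();plan(.4399,-.1871,.15,0,st)
im=arm.get_image('wrist');x,y=.4303,.2365
over(im,'wrist',[(x,y,.078,.056),(x,y,.078,.05)],'w5',(210,120,350,260),5,st)
save('s3',arm.get_image('side'),(140,130,260,230),6)
E
```

```text
shift [-420.6755   10.599    69.6393] twist -4.246547041120152e-05 jaw ang -4.2465470411146763e-05 tilt [-0.0017 -0.0015 -1.    ] gp [0.4294 0.2337 0.219 ]
```

View pics/w5.png

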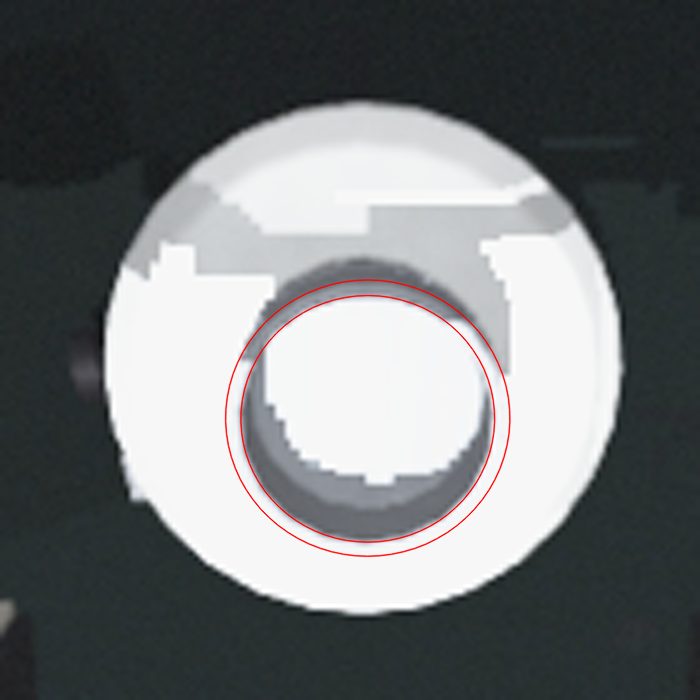

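View pics/s3.png

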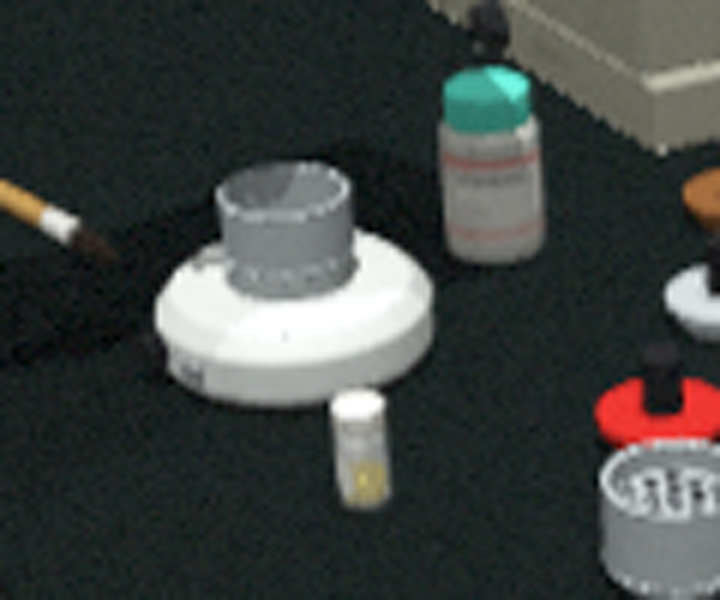

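Request:
move_arm(
  steps=[
    [-53, 1, 0, 0],
    [-106, 2, 0, 0],
    [-159, 3, 0, 0],
    [-212, 4, 5, 0],
    [-265, 5, 10, 0],
    [-318, 7, 15, 0],
    [-371, 8, 20, 0],
    [-419.5, 9, 29, 0],
    [-419.5, 9, 29, 0],
    [-419.5, 9, 29, 0],
    [-419.5, 9, 29, 0],
  ],
)

```text
clock: 11.3
position: [0.4393, -0.1842, 0.3501]
ee_rot: [-2.219, -2.223, -0.0]
force: [-0.3, 0.5, -0.3]
width: 0.829
```

```bash
python3 - <<'E'
from h import *
st=arm.observe();plan(.4382,-.186,.028,0,st)
im=arm.get_image('wrist');x,y=.4382,-.186
over(im,'wrist',[(x,y,.036,.056),(x,y,.036,.05)],'w6',(210,130,350,270),5,st)
E
```

```text
shift [ -2.0466  -1.0232 163.0727] twist 0.002065348382733312 jaw ang 0.002065348382733246 tilt [-0.0004  0.0006 -1.    ] gp [ 0.4393 -0.1841  0.1911]
```

View pics/w6.png

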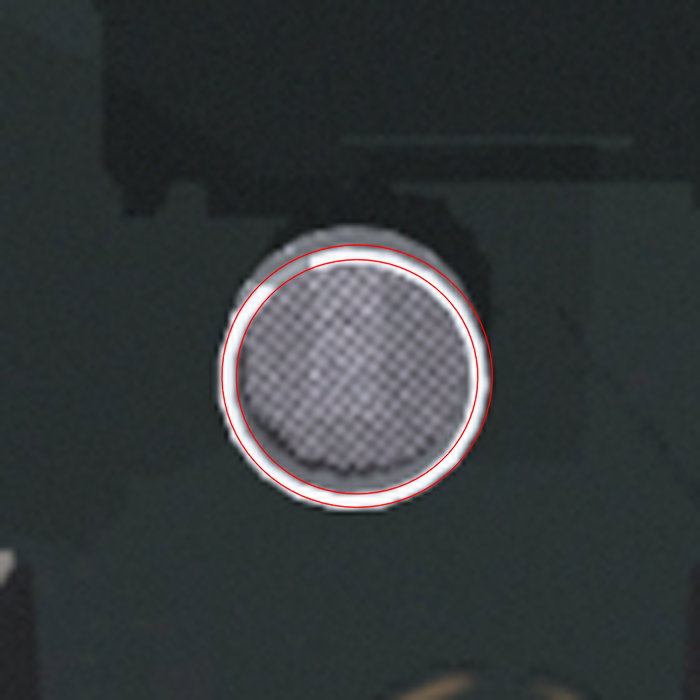

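Request:
move_arm(
  steps=[
    [-1, -1.5, 45, 0],
    [-1, -1.5, 90, 0],
    [-1, -1.5, 130, 0],
    [-1, -1.5, 150, 0],
    [-1, -1.5, 162, 0],
    [-1, -1.5, 162, 0],
  ],
)

```text
clock: 12.1
position: [0.4377, -0.1859, 0.188]
ee_rot: [-2.22, -2.222, 0.0]
force: [0.3, 0.1, 0.9]
width: 0.829
```

Request:
move_arm(
  steps=[
    [0, 0, 0, 0],
    [0, 0, 0, 0],
    [0, 0, 0, 0],
    [0, 0, 0, 0],
    [0, 0, 0, 0],
    [0, 0, 0, 0],
  ],
  grip=45,
)

```text
clock: 12.85
position: [0.4379, -0.1865, 0.1888]
ee_rot: [2.221, 2.221, 0.001]
force: [-0.7, 0.2, 7.3]
width: 0.604
```

```bash
python3 - <<'E'
from h import *
st=arm.observe();plan(.4376,-.1863,.028,0,st);print(st['width']*91.8,st['force'])
E
```

```text
shift [ 0.1715 -0.4639  1.8483] twist -4.485577281831965e-05 jaw ang -4.4855772818427976e-05 tilt [ 0.0012  0.0001 -1.    ] gp [ 0.4381 -0.1865  0.0298]
55.490146031026526 [-0.6702  0.1579  7.3475]
```

Request:
move_arm(
  steps=[
    [0, 0, -30, 0],
    [0, 0, -80, 0],
    [0, 0, -130, 0],
    [20, 0, -160, 0],
    [70, -1, -170, 0],
    [122, -2, -170, 0],
    [174, -3, -170, 0],
    [226, -4, -170, 0],
    [278, -5, -170, 0],
    [330, -6, -170, 0],
    [380, -7, -165, 0],
    [415, -8, -150, 0],
    [423, -8, -130, 0],
    [423, -8, -106, 0],
    [423, -8, -106, 0],
    [423, -8, -106, 0],
    [423, -8, -106, 0],
    [423, -8, -106, 0],
  ],
)

```text
clock: 15.1
position: [0.4299, 0.2365, 0.2949]
ee_rot: [-2.222, -2.221, -0.002]
force: [0.4, 0.7, -0.4]
width: 0.601
```

```bash
python3 - <<'E'
from h import *
st=arm.observe();plan(.4303,.2364,.0995,0,st);print(st['width']*91.8,st['force'])
save('s4',arm.get_image('side'),(140,90,260,230),5)
im=arm.get_image('wrist');save('w7',im,(200,180,360,340),4)
E
```

```text
shift [-0.3446  0.247  36.4484] twist -0.0003100858672933082 jaw ang -0.0003100858672932365 tilt [ 0.001  0.001 -1.   ] gp [0.43   0.2367 0.1359]
55.171031783257796 [ 0.4288  0.6939 -0.3579]
```

View pics/s4.png

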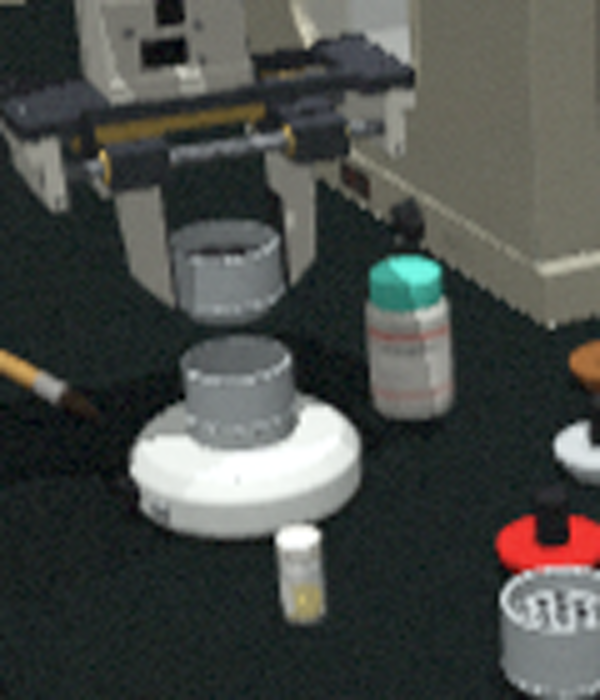

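View pics/w7.png

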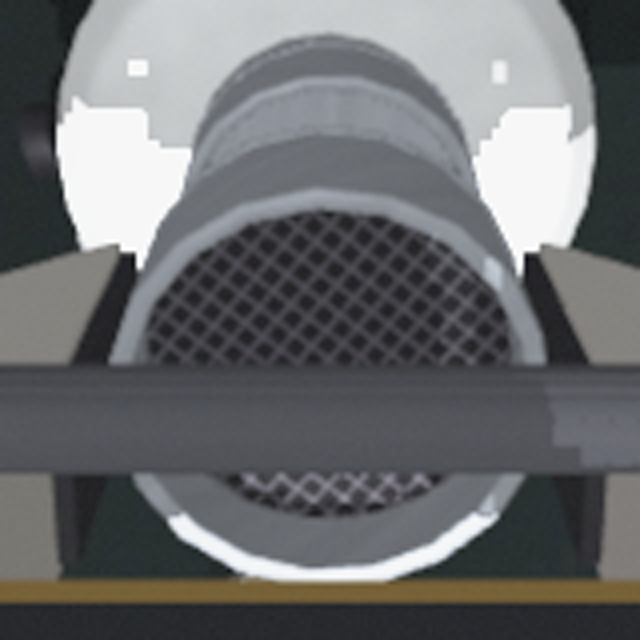

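Sieve is coaxial with the pan in both views (side: collar centre ~230 vs pan ~239, the lean expected from perspective). Lowering.

Request:
move_arm(
  steps=[
    [0, 0, 12, 0],
    [0, 0, 22, 0],
    [0, 0, 28, 0],
    [0, 0, 32, 0],
    [0, 0, 34, 0],
    [0, 0, 36, 0],
    [0, 0, 37, 0],
    [0, 0, 38, 0],
    [0, 0, 38, 0],
  ],
)

```text
clock: 16.32
position: [0.4298, 0.2365, 0.258]
ee_rot: [-2.221, -2.22, -0.002]
force: [-6.3, -4.0, 27.3]
width: 0.604
```

```bash
python3 - <<'E'
from h import *
st=arm.observe();plan(.4303,.2364,.0995,0,st);print(st['width']*91.8,st['force'])
E
```

```text
shift [-0.3677  0.4949 -0.4974] twist -0.00028399561661540673 jaw ang -0.0002839956166154996 tilt [ 0.0001  0.0019 -1.    ] gp [0.4298 0.2368 0.099 ]
55.40248976676183 [-6.2846 -4.0385 27.2505]
```

Seated at the expected height (0.0990, force 27 N). Release and rise.

Request:
move_arm(
  steps=[
    [0, 0, -0.5, 0],
    [0, 0, -1, 0],
    [0, 0, -1, 0],
  ],
)

```text
clock: 16.7
position: [0.4297, 0.2365, 0.2582]
ee_rot: [-2.221, -2.221, -0.001]
force: [-3.1, -2.7, 12.6]
width: 0.603
```

Request:
move_arm(
  steps=[
    [0, 0, 0, 0],
    [0, 0, 0, 0],
    [0, 0, 0, 0],
    [0, 0, 0, 0],
  ],
  grip=76,
)

```text
clock: 17.2
position: [0.4296, 0.2366, 0.2572]
ee_rot: [2.222, 2.221, -0.0]
force: [-0.4, -0.1, -0.2]
width: 0.829
```

Request:
move_arm(
  steps=[
    [0, 0, -20, 0],
    [0, 0, -60, 0],
    [0, 0, -100, 0],
    [0, 0, -140, 0],
    [0, 0, -140, 0],
    [0, 0, -140, 0],
  ],
)

```text
clock: 17.95
position: [0.4293, 0.2366, 0.3967]
ee_rot: [-2.221, -2.221, 0.001]
force: [0.5, -0.4, 0.1]
width: 0.826
```

```bash
python3 - <<'E'
from h import *
st=arm.observe();plan(.4978,-.0059,.2,0,st)
im=arm.get_image('wrist');x,y=.4303,.2366
over(im,'wrist',[(x,y,.106,.056),(x,y,.106,.05)],'w8',(210,120,350,260),5,st)
save('s5',arm.get_image('side'),(140,110,260,230),6)
E
```

```text
shift [-242.4759   68.5338   37.7059] twist 0.00020011647281070744 jaw ang 0.00020011647281063455 tilt [-0.0005 -0.     -1.    ] gp [0.4292 0.2366 0.2377]
```

View pics/w8.png

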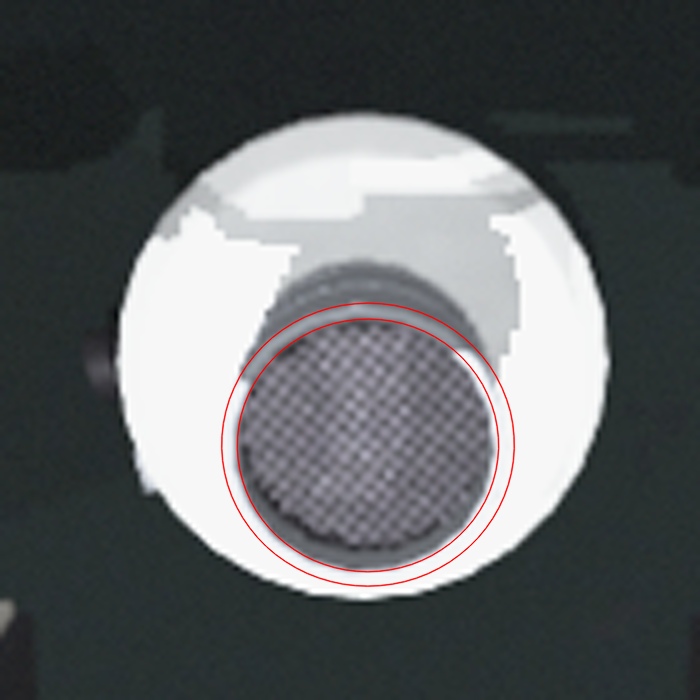

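View pics/s5.png

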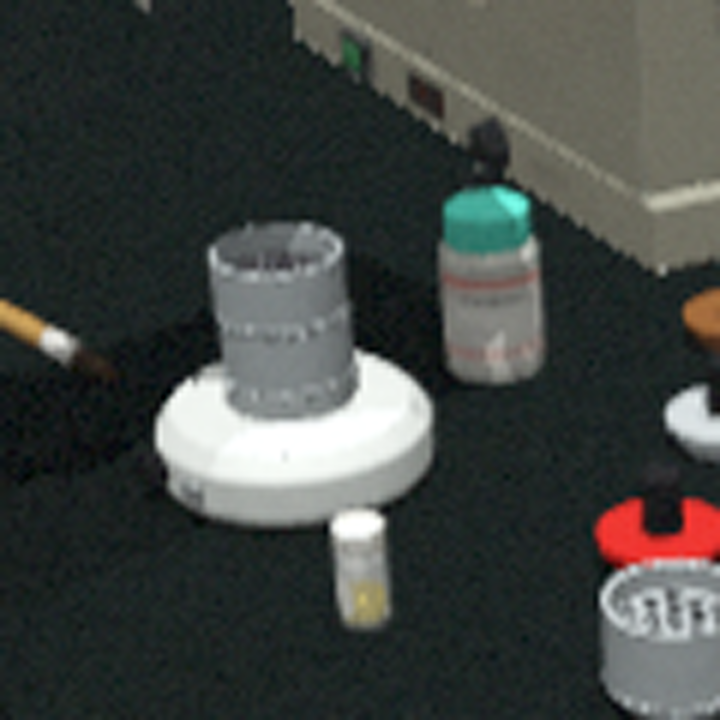

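Request:
move_arm(
  steps=[
    [-50, 14, 5, 0],
    [-100, 28, 12, 0],
    [-150, 42, 20, 0],
    [-200, 57, 30, 0],
    [-242.5, 68.5, 38, 0],
    [-242.5, 68.5, 38, 0],
    [-242.5, 68.5, 38, 0],
    [-242.5, 68.5, 38, 0],
  ],
)

```text
clock: 19.05
position: [0.498, -0.0047, 0.3589]
ee_rot: [-2.219, -2.223, 0.0]
force: [-0.1, 0.7, 0.0]
width: 0.83
```

```bash
python3 - <<'E'
from h import *
st=arm.observe();x,y=.4976,-.0061;plan(x,y,.030,0,st)
im=arm.get_image('wrist')
over(im,'wrist',[(x,y,.044,.056),(x,y,.044,.05)],'w9',(210,130,350,270),5,st)
E
```

```text
shift [ -1.5347  -0.1248 169.9295] twist 0.0019326858849642026 jaw ang 0.0019326858849641245 tilt [-0.0007  0.0003 -1.    ] gp [ 0.4978 -0.0046  0.1999]
```

View pics/w9.png

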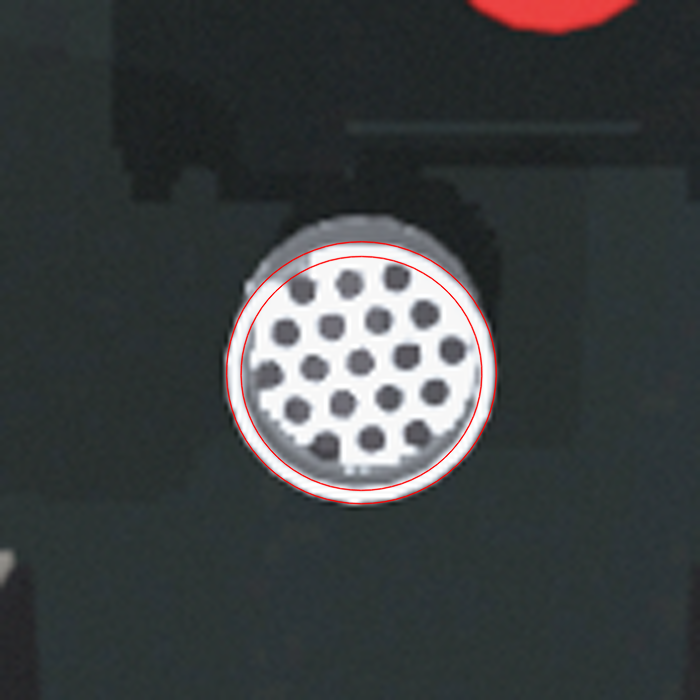

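The coarse sieve overlays exactly at (0.4976, -0.0061). Descend and grip.

Request:
move_arm(
  steps=[
    [-1, 0, 45, 0],
    [-1, 0, 90, 0],
    [-1, 0, 130, 0],
    [-1, 0, 155, 0],
    [-1, 0, 168, 0],
    [-1, 0, 168, 0],
  ],
)

```text
clock: 19.85
position: [0.4981, -0.0065, 0.191]
ee_rot: [-2.22, -2.222, 0.001]
force: [0.6, -0.4, 0.2]
width: 0.826
```

Request:
move_arm(
  steps=[
    [0, 0, 0, 0],
    [0, 0, 0, 0],
    [0, 0, 0, 0],
    [0, 0, 0, 0],
    [0, 0, 0, 0],
    [0, 0, 0, 0],
  ],
  grip=45,
)

```text
clock: 20.6
position: [0.4984, -0.0069, 0.192]
ee_rot: [2.221, 2.221, 0.002]
force: [-1.1, 0.4, 7.3]
width: 0.603
```

```bash
python3 - <<'E'
from h import *
st=arm.observe();plan(.4976,-.0061,.028,0,st);print(st['width']*91.8,st['force'])
E
```

```text
shift [ 0.6504 -0.9825  4.9526] twist 1.5946924575960253e-05 jaw ang 1.594692457604689e-05 tilt [ 0.0012  0.0006 -1.    ] gp [ 0.4986 -0.0068  0.033 ]
55.33898454485364 [-1.1078  0.4337  7.2546]
```

Request:
move_arm(
  steps=[
    [0, 0, -30, 0],
    [0, 0, -80, 0],
    [0, 0, -130, 0],
    [10, -3, -165, 0],
    [55, -16, -175, 0],
    [105, -30, -175, 0],
    [155, -44, -175, 0],
    [200, -57, -175, 0],
    [235, -66, -165, 0],
    [243, -69, -150, 0],
    [243, -69, -134, 0],
    [243, -69, -134, 0],
    [243, -69, -134, 0],
    [243, -69, -134, 0],
    [243, -69, -134, 0],
  ],
)

```text
clock: 22.48
position: [0.4294, 0.2358, 0.3256]
ee_rot: [-2.222, -2.221, -0.001]
force: [1.5, 1.4, -1.7]
width: 0.604
```

```bash
python3 - <<'E'
from h import *
st=arm.observe();plan(.4299,.2361,.131,0,st);print(st['width']*91.8,st['force'])
save('s6',arm.get_image('side'),(140,70,260,230),5)
im=arm.get_image('wrist');save('w10',im,(200,180,360,340),4)
E
```

```text
shift [ 0.1374  0.4153 35.6194] twist -0.0005668917057490841 jaw ang -0.000566891705749131 tilt [ 0.0006  0.0006 -1.    ] gp [0.4295 0.2359 0.1666]
55.41797097062638 [ 1.504   1.3519 -1.6672]
```

View pics/s6.png

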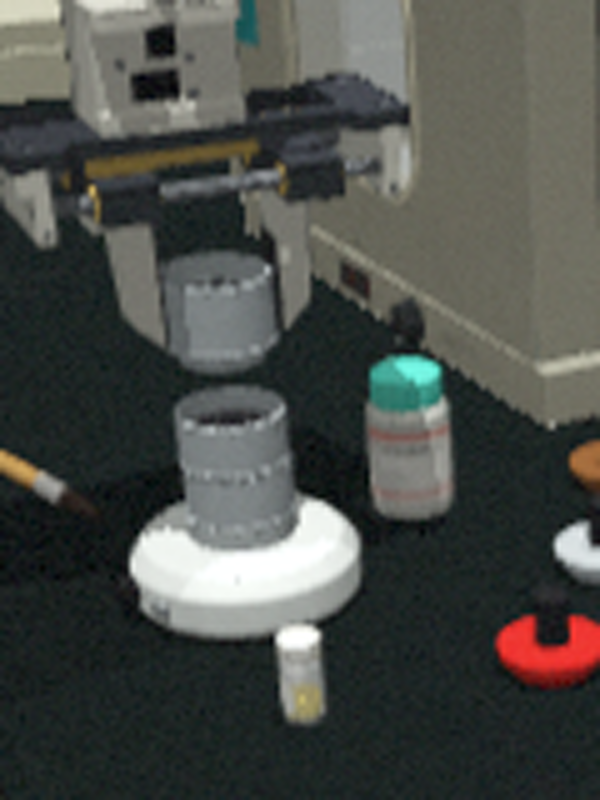

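View pics/w10.png

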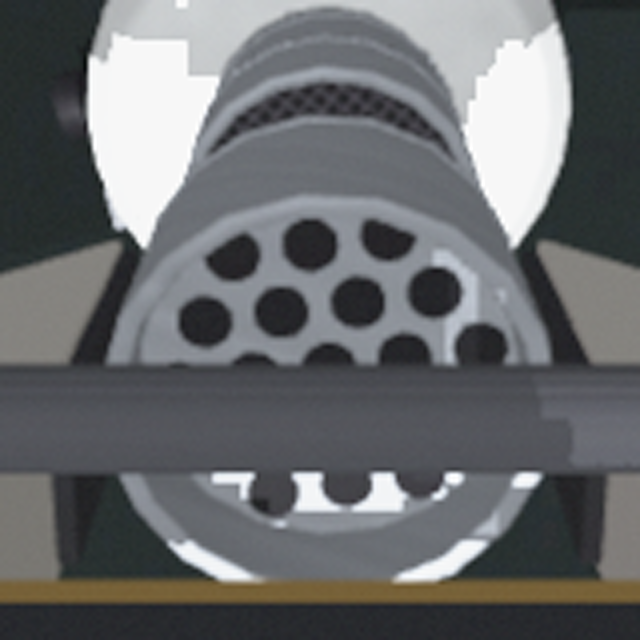

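The held coarse sieve is coaxial above the fine sieve, level. Lowering.

Request:
move_arm(
  steps=[
    [0, 0, 12, 0],
    [0, 0, 21, 0],
    [0, 0, 27, 0],
    [0, 0, 31, 0],
    [0, 0, 33, 0],
    [0, 0, 35, 0],
    [0, 0, 36, 0],
    [0, 0, 36.5, 0],
    [0, 0, 36.5, 0],
  ],
)

```text
clock: 23.7
position: [0.4293, 0.236, 0.2898]
ee_rot: [-2.221, -2.221, -0.002]
force: [-4.4, -1.9, 16.3]
width: 0.607
```

```bash
python3 - <<'E'
from h import *
st=arm.observe();plan(.4299,.2361,.131,0,st);print(st['width']*91.8,st['force'])
E
```

```text
shift [-0.1014  0.5543 -0.1672] twist -0.00024920382728232937 jaw ang -0.00024920382728227137 tilt [ 0.0002  0.0013 -1.    ] gp [0.4293 0.2362 0.1308]
55.68993553969258 [-4.385  -1.8715 16.3153]
```

Request:
move_arm(
  steps=[
    [0, 0, 0, 0],
    [0, 0, 0, 0],
    [0, 0, 0, 0],
    [0, 0, 0, 0],
  ],
  grip=76,
)

```text
clock: 24.2
position: [0.4291, 0.2361, 0.2886]
ee_rot: [2.222, 2.221, -0.0]
force: [0.2, 0.1, -0.2]
width: 0.826
```

Request:
move_arm(
  steps=[
    [0, 0, -20, 0],
    [0, 0, -60, 0],
    [0, 0, -100, 0],
    [0, 0, -140, 0],
    [0, 0, -140, 0],
    [0, 0, -140, 0],
  ],
)

```text
clock: 24.95
position: [0.4288, 0.236, 0.4282]
ee_rot: [-2.221, -2.221, 0.001]
force: [-0.3, -0.1, -0.7]
width: 0.824
```

```bash
python3 - <<'E'
from h import *
st=arm.observe();plan(.6115,.1746,.19,0,st)
im=arm.get_image('wrist');x,y=.4296,.2367
over(im,'wrist',[(x,y,.142,.056),(x,y,.142,.05)],'w11',(210,120,350,260),5,st)
save('s7',arm.get_image('side'),(140,90,260,230),5)
E
```

```text
shift [-61.4211 182.7681  79.125 ] twist 0.00015057985754718395 jaw ang 0.00015057985754716332 tilt [-0.0005 -0.0001 -1.    ] gp [0.4288 0.236  0.2692]
```

View pics/w11.png

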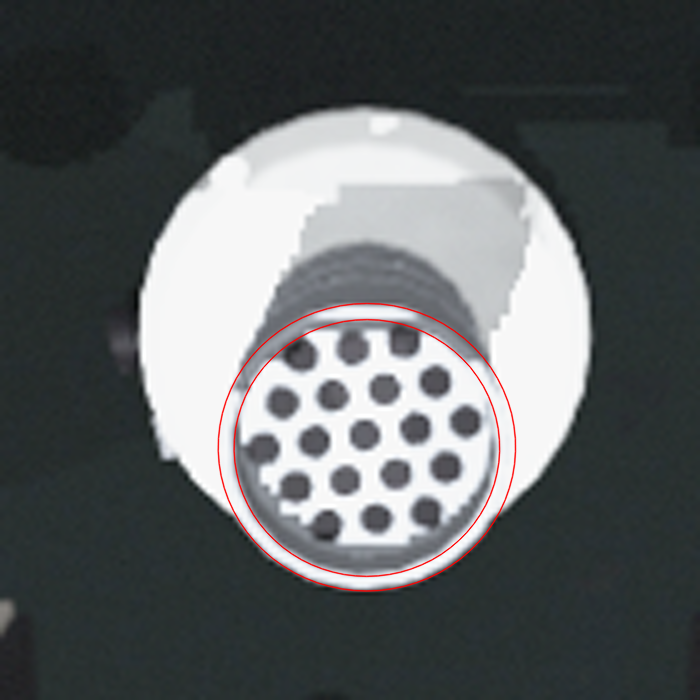

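View pics/s7.png

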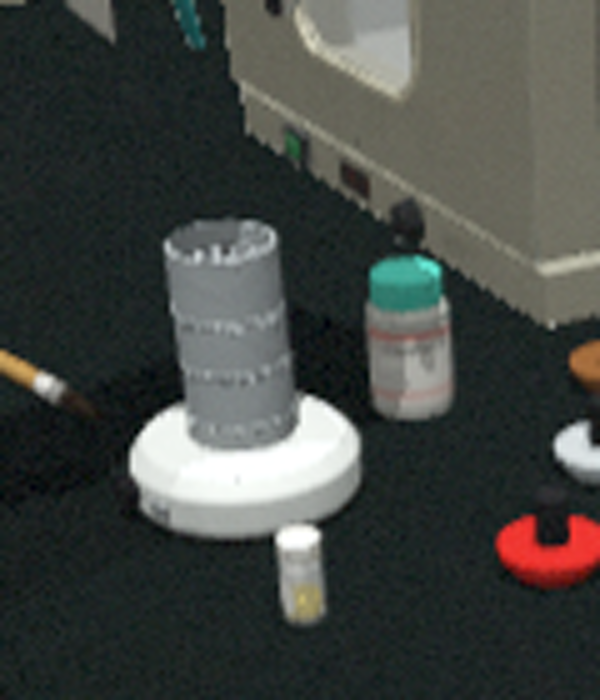

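Request:
move_arm(
  steps=[
    [-16, 50, 0, 0],
    [-33, 100, 0, 0],
    [-50, 150, 15, 0],
    [-61.5, 183, 45, 0],
    [-61.5, 183, 79, 0],
    [-61.5, 183, 79, 0],
    [-61.5, 183, 79, 0],
    [-61.5, 183, 79, 0],
  ],
  grip=50,
)

```text
clock: 26.05
position: [0.6123, 0.1749, 0.3513]
ee_rot: [2.22, 2.222, 0.003]
force: [-0.4, 0.2, 0.6]
width: 0.545
```

```bash
python3 - <<'E'
from h import *
st=arm.observe();x,y=.6115,.1746;plan(x,y,.036,0,st)
im=arm.get_image('wrist')
over(im,'wrist',[(x,y,.014,.056),(x,y,.041,.018),(x,y,.014,.018)],'w12',(190,110,370,290),4,st)
E
```

```text
shift [ -0.603   -1.3979 156.2604] twist 0.0005767431582022198 jaw ang 0.0005767431582021092 tilt [ 0.002  0.001 -1.   ] gp [0.6126 0.175  0.1923]
```

View pics/w12.png

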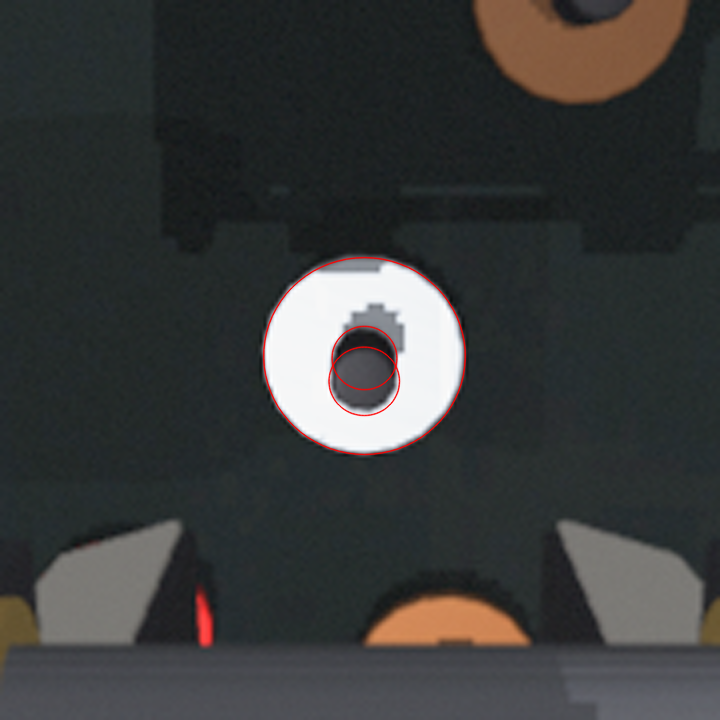

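Request:
move_arm(
  steps=[
    [-0.5, -1, 45, 0],
    [-0.5, -1, 90, 0],
    [-0.5, -1, 125, 0],
    [-0.5, -1, 145, 0],
    [-0.5, -1, 154, 0],
    [-0.5, -1, 154, 0],
    [-0.5, -1, 154, 0],
  ],
)

```text
clock: 26.98
position: [0.6117, 0.1741, 0.1971]
ee_rot: [2.221, 2.221, 0.003]
force: [0.1, 0.5, -0.5]
width: 0.546
```

```bash
python3 - <<'E'
from h import *
st=arm.observe();plan(.6115,.1746,.036,0,st);print(st['width']*91.8,st['force'])
E
```

```text
shift [ 0.3794 -0.5438  2.0501] twist -0.00010674856404979671 jaw ang -0.00010674856404989485 tilt [ 0.002   0.0007 -1.    ] gp [0.612  0.1742 0.0381]
50.13034473598322 [ 0.0675  0.4936 -0.5247]
```

Request:
move_arm(
  steps=[
    [0, 0, 1.5, 0],
    [0, 0, 1.5, 0],
  ],
)

```text
clock: 27.22
position: [0.6112, 0.1741, 0.1946]
ee_rot: [2.221, 2.221, 0.001]
force: [0.1, 0.5, -0.1]
width: 0.542
```

Request:
move_arm(
  steps=[
    [0, 0, 0, 0],
    [0, 0, 0, 0],
    [0, 0, 0, 0],
    [0, 0, 0, 0],
    [0, 0, 0, 0],
    [0, 0, 0, 0],
    [0, 0, 0, 0],
    [0, 0, 0, 0],
  ],
  grip=8,
)

```text
clock: 28.22
position: [0.6111, 0.174, 0.1942]
ee_rot: [2.222, 2.221, 0.0]
force: [0.6, 0.2, -0.7]
width: 0.191
```

```bash
python3 - <<'E'
from h import *
st=arm.observe();plan(.4296,.2367,.2,0,st);print(st['width']*91.8,st['force'])
E
```

```text
shift [  62.6345 -181.5492 -164.7801] twist -0.00013475952431818428 jaw ang -0.0001347595243182775 tilt [ 0.  0. -1.] gp [0.6111 0.174  0.0352]
17.549837902259682 [ 0.6456  0.17   -0.7001]
```

Request:
move_arm(
  steps=[
    [0, 0, -30, 0],
    [0, 0, -80, 0],
    [0, 0, -135, 0],
    [0, 0, -185, 0],
    [0, -10, -200, 0],
    [15, -45, -200, 0],
    [32, -95, -200, 0],
    [48, -140, -200, 0],
    [58, -170, -195, 0],
    [62, -181.5, -185, 0],
    [62, -181.5, -171, 0],
    [62, -181.5, -171, 0],
    [62, -181.5, -171, 0],
    [62, -181.5, -171, 0],
    [62, -181.5, -171, 0],
  ],
)

```text
clock: 30.1
position: [0.43, 0.2359, 0.3654]
ee_rot: [2.222, 2.221, 0.001]
force: [1.2, -0.2, -0.9]
width: 0.19
```

```bash
python3 - <<'E'
from h import *
st=arm.observe();plan(.4296,.2361,.1692,0,st);print(st['width']*91.8,st['force'])
save('s8',arm.get_image('side'),(140,50,260,230),4.3)
im=arm.get_image('wrist');save('w13',im,(200,170,360,340),4)
E
```

```text
shift [ 0.1708 -0.4766 37.2204] twist -0.0006126143663500727 jaw ang -0.0006126143663501729 tilt [ 0.0004  0.0002 -1.    ] gp [0.4301 0.2359 0.2064]
17.396686073350967 [ 1.2135 -0.2027 -0.8769]
```

View pics/s8.png

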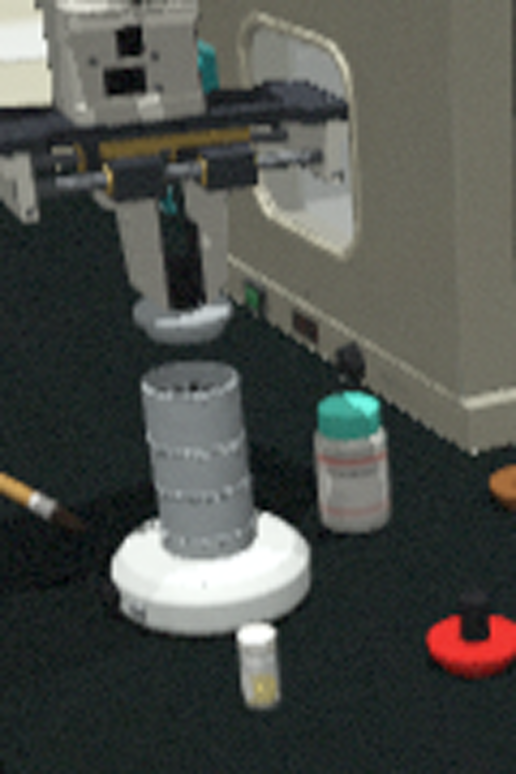

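View pics/w13.png

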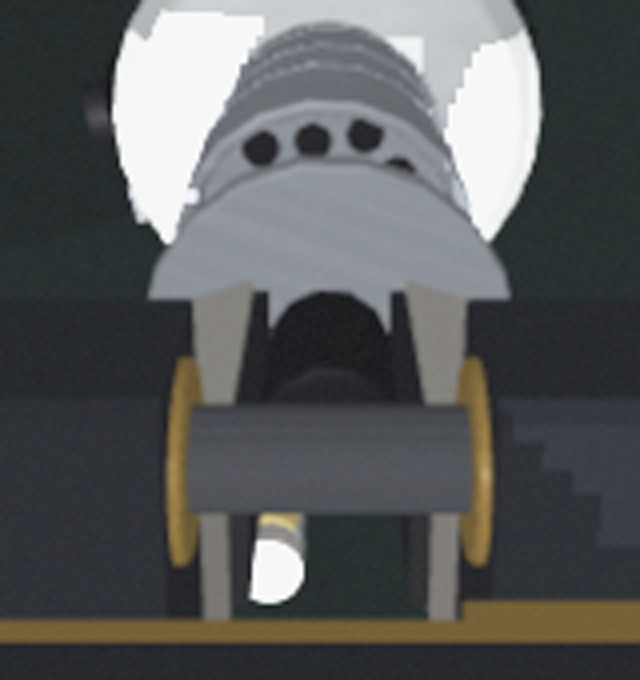

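The lid is level and coaxial above the stack. Lowering.

Request:
move_arm(
  steps=[
    [0, -0.5, 12, 0],
    [0, -0.5, 22, 0],
    [0, -0.5, 28, 0],
    [0, -0.5, 32, 0],
    [0, -0.5, 34, 0],
    [0, -0.5, 36, 0],
    [0, -0.5, 37, 0],
    [0, -0.5, 38, 0],
    [0, -0.5, 38, 0],
  ],
)

```text
clock: 31.32
position: [0.4294, 0.2361, 0.328]
ee_rot: [-2.221, -2.221, -0.002]
force: [-2.0, -0.9, 9.1]
width: 0.189
```

```bash
python3 - <<'E'
from h import *
st=arm.observe();plan(.4296,.2361,.1692,0,st);print(st['width']*91.8,st['force'])
E
```

```text
shift [-0.1484  0.1376 -0.2008] twist -9.869879239809976e-05 jaw ang -9.869879239809833e-05 tilt [ 0.0005  0.001  -1.    ] gp [0.4295 0.2362 0.169 ]
17.35819480531854 [-2.049  -0.8731  9.1352]
```

Request:
move_arm(
  steps=[
    [0, 0, 0.5, 0],
    [0, 0, 0, 0],
    [0, 0, -0.5, 0],
  ],
)

```text
clock: 31.7
position: [0.4292, 0.236, 0.3281]
ee_rot: [-2.221, -2.221, -0.001]
force: [-0.5, -0.6, -0.0]
width: 0.195
```

Request:
move_arm(
  steps=[
    [0, 0, 0, 0],
    [0, 0, 0, 0],
    [0, 0, 0, 0],
    [0, 0, 0, 0],
    [0, 0, 0, 0],
  ],
  grip=50,
)

```text
clock: 32.33
position: [0.4291, 0.2361, 0.3277]
ee_rot: [2.222, 2.221, 0.0]
force: [-1.1, 0.3, -0.4]
width: 0.541
```

Request:
move_arm(
  steps=[
    [0, 0, -15, 0],
    [0, 0, -50, 0],
    [0, 0, -90, 0],
    [0, 0, -120, 0],
    [-50, 0, -120, 0],
    [-100, 0, -120, 0],
    [-150, 0, -120, 0],
    [-200, 0, -120, 0],
    [-200, 0, -120, 0],
    [-200, 0, -120, 0],
    [-200, 0, -120, 0],
    [-200, 0, -120, 0],
  ],
)

```text
clock: 33.83
position: [0.4292, 0.037, 0.4477]
ee_rot: [2.22, 2.223, -0.0]
force: [-0.7, 1.7, -0.3]
width: 0.547
```

```bash
python3 - <<'E'
from h import *
save('s9',arm.get_image('side'),(130,70,350,240),3.5)
im=arm.get_image('top');save('t9',im)
over(im,'top',[(.4315,.2355,.148,.056)],'t9z',(120,200,230,310),6)
E
```

```text
(no output)
```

View pics/s9.png

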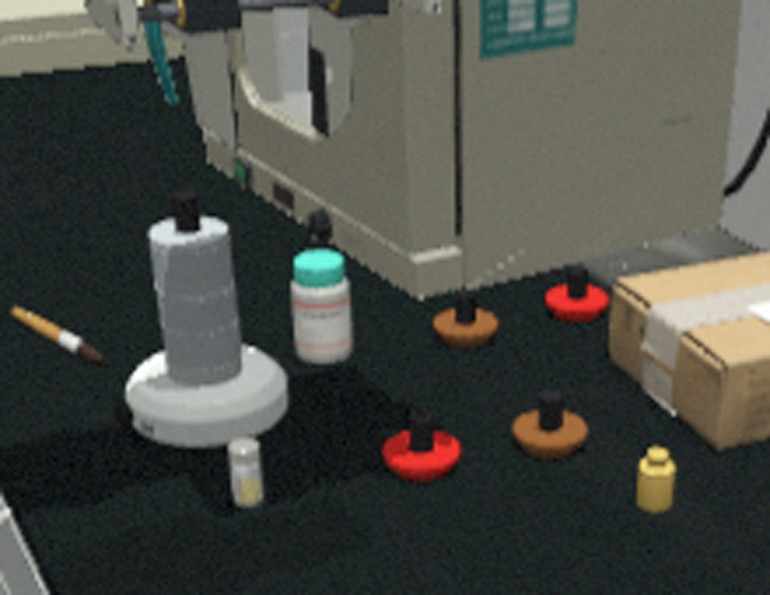

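View pics/t9.png

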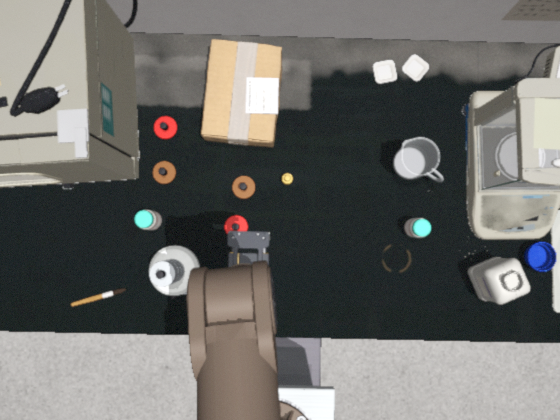

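View pics/t9z.png

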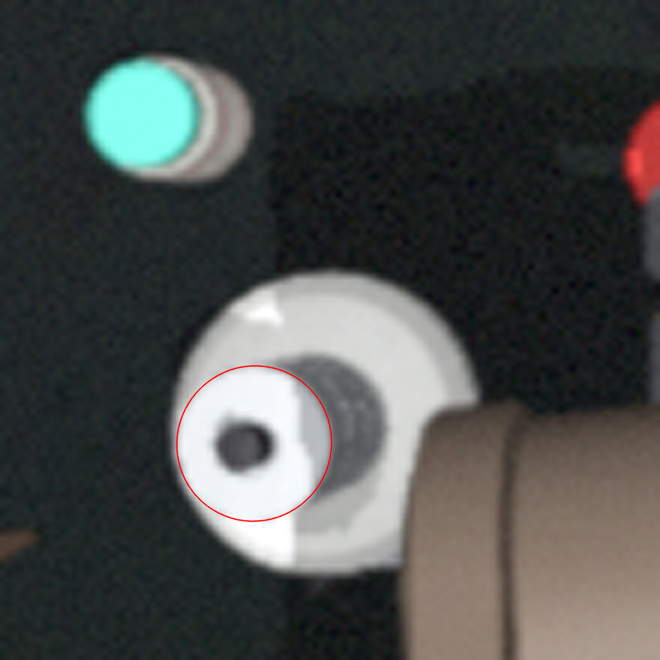

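```bash
python3 - <<'E'
from h import *
im=arm.get_image('side')
x,y=.4303,.2345
over(im,'side',[(x,y,.148,.056),(x,y,.142,.056)],'s10',(155,110,225,195),9)
E
```

```text
(no output)
```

View pics/s10.png

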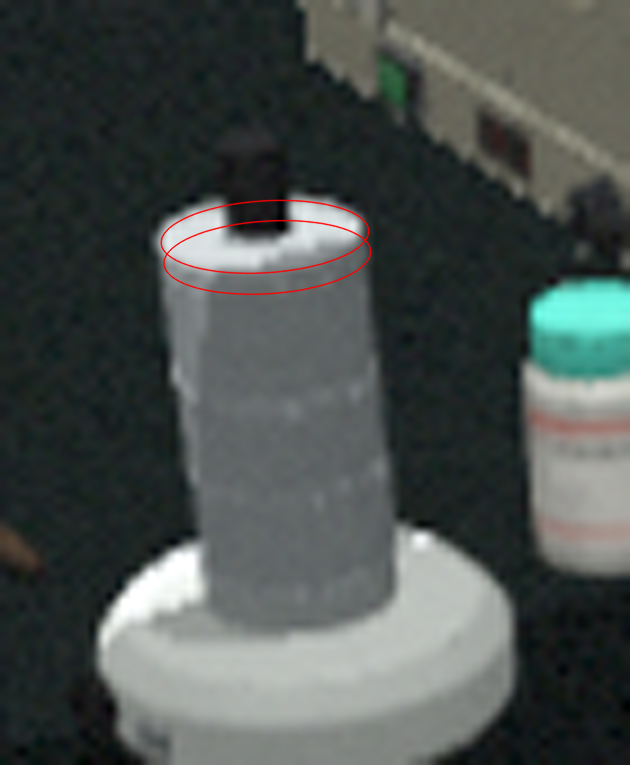

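The lid top and the seam match the fully-home heights (148 and 142 mm), level. Handing in.

```bash
python3 -c "
from h import *
print(arm.sign_off(), arm.observe()['clock'])"
```

```text
the job is handed in; nothing more can be done
the job is handed in; nothing more can be done
```

The sieve stack is made up on the shaker, in the order asked: pan in the cup, then the fine sieve, the coarse sieve and the steel lid. I handed the job in at about 34 s of the 115 s allowed, with the gripper well clear of the stack.

- **Seating:** Each piece stopped at its fully-home height to within about 0.5 mm, with about 9–27 N on the wrist as it was pressed home. The last side view shows the lid's top at 148 mm and the seam below it at 142 mm, both level.
- **Bystanders:** The vial, brass weight and both jars stand where they were, as far as the last side and top views show. In the top view the arm hid the vial, so I checked that one in the side view only.
- **Disagreement:** The top and wrist cameras differed by about 2 mm in position. I trusted the wrist camera, because it agreed with a piece held in the jaws. My first reading of the cup from the top view was also off by a few mm, and I corrected it before placing anything.

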